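Set the darkroom tools out to drain

ROBOT

A 6-joint arm with a two-finger parallel gripper is mounted at the origin on the work surface. World frame = base frame: x ahead of the robot, y to its left, z up, the work surface at z = 0. Lengths are in m, angles in rad, forces in N, time in s.
With the tool pointing down it reaches from about 0.375 to 0.9 m from the base axis. Payload 3.1 kg.
Tool frame: the origin (TCP) lies at the centre of the arm's flange, where the gripper is bolted on; the fingertips stand 173 mm ahead of it and the grasp point (between the pads) lies 155 mm ahead of it; z points along the fingers, x is the direction in which the jaws open and shut, and the axes are right-handed (so a half turn about z gives the same grasp; the last joint's range is limited). The gripper opens to 85 mm and grips with 20 to 120 N. Pads are 22 mm wide; open, the fingers measure 114 mm over their backs; the gripper's body (76 mm by 85 mm) begins 54 mm behind the grasp point. The pads swing forward as they close: fully open they stand 13 mm farther back than shut.
Start: joints at [-0.178, 0.527, 1.433, -0, 1.181, -0.178], TCP at [0.625, 0, 0.405] pointing down, gripper open.
Joint ranges: [-3.08, 3.08], [-0.75, 2.2], [0.22, 2.44], [-1.43, 4.57], [0, 2.65], [-2.85, 2.85]. Speed limits (rad/s): [2.79, 2.79, 3.14, 3.14, 3.14, 3.14].

INTERFACE

Orientations are given as a unit quaternion [x, y, z, w].
In Python, from station import manip gives the robot as it stands.
- The arm moves only by the shell command python3 -m jog 'ROWS' [OPENING] [FORCE]. ROWS is JSON, a list that holds one entry, the list of rows, each a list of 4 numbers: the shift along the world's x, y, z in mm, then the turn about the world's z in degrees. A call has exactly 8 rows; each row shifts and turns the commanded pose from where the row before left it; what a row does not reach is not made up. A row lasts 1/8 s, in which the tool goes at most 62.5 mm and 10.7 degrees, less where a joint would pass 70% of its speed; a pose out of reach is approached as far as the arm can. A call is refused whole if a number of a shift passes 62.5 or a number of a turn 10.7, either way. A call with a gripper value outside its range is refused whole. OPENING is the opening in per cent of the stroke, from 0 (shut) to 100 (fully open), set as the call begins (- or left out, the last holds). The fingers move at their own pace and stop on an object; FORCE is the grip in N (left out, the last holds). Time passes only in rows, so rows that do not move let the fingers close, or fill a call up. It gives the time, the measured TCP pose, the force and the opening at its end, in the units of the state.
- manip.sense(): the state, without advancing time (a new reading comes with each control period).
- manip.snapshot(name): name is "scene" or "side" or "wrist"; returns the picture (384x512x3 uint8, red, green, blue); there is no depth.
- manip.camera_info(name): a dict with "fx", "fy", "cx", "cy" (pixels), "R" (3x3) and "t" (3): a world point X has camera coordinates R X + t. Camera axes: x right, y down, z forward; pixel columns grow to the right and rows downward; lengths in m; the calibration is good to about 2 mm. A picture is of the moment at which its call begins: read the wrist's pose just before it. camera_info takes no time and is no camera call; for the wrist camera it gives the pose at the moment of the call.
- manip.sign_off(): hands the job in, once; it reports no verdict.
The state is a dict: "t": time; "q": joint angles; "qd": joint speeds; "tau": joint torques, N m; "tcp_pos": TCP position; "tool_rot": TCP orientation; "force": force on the tool from outside, world axes, zero at the start; "ft_torque": the same for the moment, N m; "finger_gap": opening from 0.0 (shut) to 1.0 (fully open).
Only numpy, scipy, OpenCV 4.12 (cv2) and the standard library are available. Lean on these libraries where they do the work, as an engineer would, in place of code of your own. Each camera call takes 0.05 s, during which the arm holds its last target. There are 200 camera calls.

TASK

Set the wet darkroom tools out to drain on the raised two-bar rack: the brass-handled brush in the middle bay and one grey stirring paddle in each outer bay, every tool lying flat and square across both bars, with its balance point about midway between them and its head hanging over the black rubber drip tray. One paddle already lies in the middle bay, where the brush belongs, perhaps the wrong way round. Lay the tools down gently without dropping them, do not knock the clip rail, and leave the beaker, the light meter and the bottle where they stand.

Things in the scene. Friction and masses are not known exactly. Their poses are not given: they have to be found in the camera images.
- rack: Fixed steel drain rack, 96 x 234 mm, on beech feet. Origin at its centre on the counter, z up. Two 8 mm round bars, 216 long, run along y at x=-40 and +40, tops 75 above the counter. Thin pins (5 mm thick, tops at 87) on both bars at y=-97.5, -32.5, 32.5, 97.5 part it into three bays centred at y=-65, 0, 65. Tools lie across the bars, along x.
- tray: Fixed black rubber drip tray, 90 x 230 mm, 35 high, walls 5 thick, open on top. Origin under its centre, axes parallel to the rack's. It lies along one long side of the rack, its centre at x=+95 or x=-95 mm in the rack's frame (it differs from run to run).
- frame: Fixed dark wooden contact-printing frame with a glass face, 90 x 230 mm, 24 high, along the other long side of the rack, its centre 95 mm from the rack's. Origin under its centre, axes parallel to the rack's.
- brush: Negative brush, 200 mm long, 80 g: brass handle, brass ferrule and a tan bristle block; the head is 50 long, 40 wide, up to 12 high (x=+55 to +105). Origin under the handle near the balance point, on the centre line; x points to the head, z up. Handle 14 wide, 12 high, x=-95 to 55, flat underside at z=0. Starts on the counter.
- brush_head (a point): Brush: centre of its head, 80 mm from the tool's origin along +x, 6 mm above its underside.
- paddle_a: Stirring paddle of plain grey plastic, 200 mm long, 60 g: straight handle, flat slotted blade 50 long, 40 wide, 6 thick (x=55 to 105, z=3 to 9). Origin under the handle near the balance point, on the centre line; x points to the head, z up. Handle 14 wide, 12 high, x=-95 to 55, flat underside at z=0. Starts on the rack, lying across the bars in the middle bay.
- paddle_a_head (a point): Paddle a: centre of its head, 80 mm from the tool's origin along +x, 6 mm above its underside.
- paddle_b: Stirring paddle of plain grey plastic, 200 mm long, 60 g: straight handle, flat slotted blade 50 long, 40 wide, 6 thick (x=55 to 105, z=3 to 9). Origin under the handle near the balance point, on the centre line; x points to the head, z up. Handle 14 wide, 12 high, x=-95 to 55, flat underside at z=0. Starts on the counter.
- paddle_b_head (a point): Paddle b: centre of its head, 80 mm from the tool's origin along +x, 6 mm above its underside.
- beaker: Loose glass beaker, 70 mm across, 85 high. Origin under its centre. Leave alone.
- meter: Loose chrome light meter lying on its back, 60 x 80 x 28 mm, white dome to 40 mm. Origin under its centre. Leave alone.
- bottle: Loose amber bottle with a black cap, 60 mm across, about 140 high. Origin under its centre. Leave alone.
- clip_rail: Fixed small steel rail, its bar along its own x axis, 168 mm long, top at 140 mm, on two thin posts with 40 mm round feet at x=-80 and +80; three orange spring clips (16 mm wide, 14 thick) hang from it down to 83 mm. Origin on the counter under its middle. Do not knock.

How it is judged:
By the outcome, as a careful person would: the job done as asked, in the order asked, and still so for the second after the job is handed in, with the robot touching nothing.
It also fails if it takes over 72 s, if anything falls off the work surface, if the arm or the gripper's body presses on something with over 40 N, if the wrist force passes 120 N, or if a joint passes its speed limit or range.

## Working session

There is one attempt and no reset: what is moved stays moved. The work goes in short steps, Python scripts to look and compute and a shell command to move; the robot and the scene stay as the last step left them, time stands still between calls to the robot, and variables do not carry over. Pictures are saved under pics/ and viewed, about 8 in all and at most 12, crops included, and the job is handed in when it is done.

```bash
mkdir -p pics; ls; python3 - <<'E'
from station import manip
import cv2
for n in("scene","side"):
    cv2.imwrite(f"pics/{n}0.png",cv2.resize(manip.snapshot(n)[:,:,::-1],(800,600),interpolation=cv2.INTER_CUBIC))
    c=manip.camera_info(n);print(n,c)
s=manip.sense();print(s['t'],s['tcp_pos'],s['tool_rot'])
E
```

```text
pics
scene {'fx': 423.0401942660402, 'fy': 423.0401942660402, 'cx': 258.82535050434115, 'cy': 193.91713188058338, 'R': array([[ 0.04189142,  0.99905519, -0.0115691 ],
       [ 0.63998441, -0.03572355, -0.76755702],
       [-0.76724512,  0.02475002, -0.64087625]]), 't': array([ 0.04840603, -0.2598134 ,  1.39167406])}
side {'fx': 402.82573747545536, 'fy': 402.82573747545536, 'cx': 265.55965494865495, 'cy': 186.3473333092811, 'R': array([[ 0.75196795, -0.65919301,  0.00296245],
       [-0.46479149, -0.53338242, -0.70673338],
       [ 0.46745383,  0.53006393, -0.70747378]]), 't': array([-0.41865609,  0.25150682,  0.85123282])}
0.1 [6.24687147e-01 7.92800922e-05 4.03832407e-01] [ 9.99999520e-01  7.16925368e-06 -9.68118165e-04 -1.51545662e-04]
```

View pics/scene0.png

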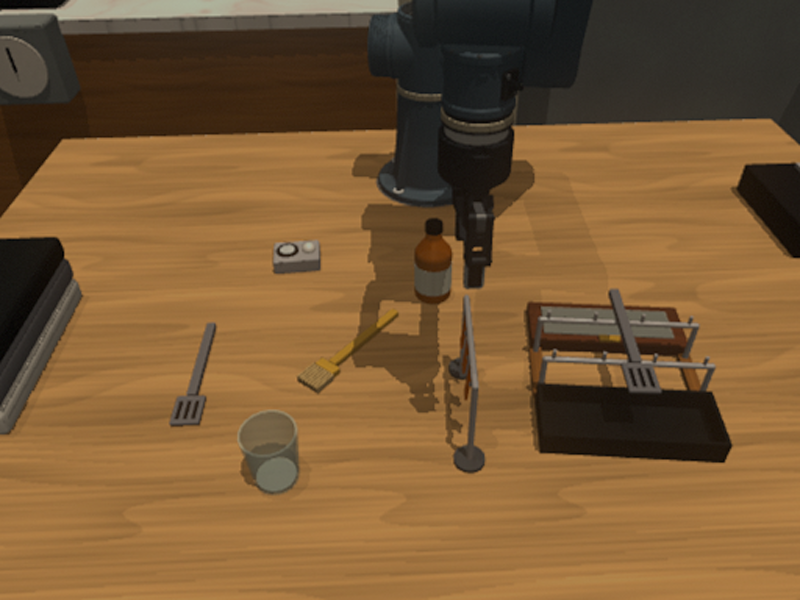

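View pics/side0.png

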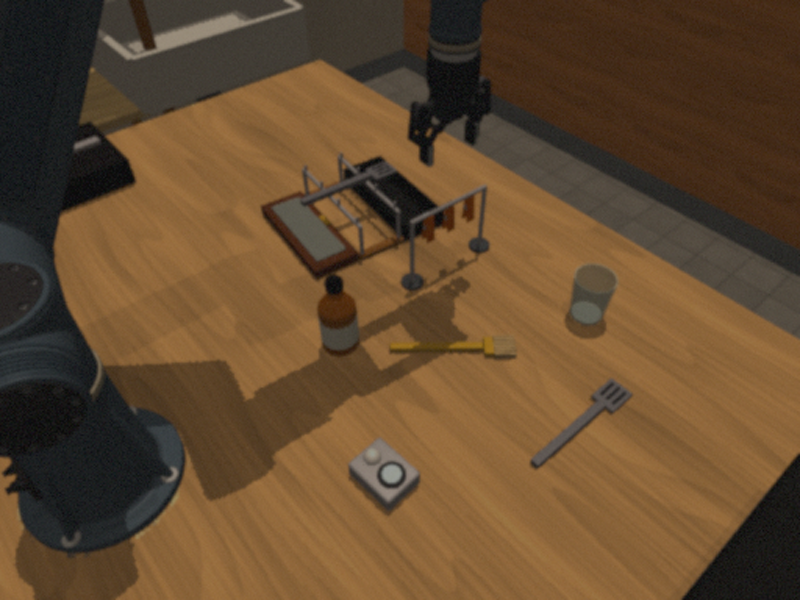

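The scene view shows paddle b at (195,375), the brush at (345,350), the clip rail at (468,380), and the rack on the right. The tray is on the far-x side, and paddle a's head at (642,375) hangs over it. I'll enlarge next.

```bash
cat > h.py <<'E'
import numpy as np,cv2
from station import manip
def pt(c,u,v,z):
    "pixel -> world point at height z"
    R,t=np.array(c['R']),np.array(c['t'])
    d=R.T@[(u-c['cx'])/c['fx'],(v-c['cy'])/c['fy'],1]; o=-R.T@t
    return o+d*(z-o[2])/d[2]
def px(c,X):
    p=np.array(c['R'])@X+c['t']; return c['fx']*p[0]/p[2]+c['cx'],c['fy']*p[1]/p[2]+c['cy']
E
python3 - <<'E'
from h import *
im=manip.snapshot("scene")[:,:,::-1]
a=cv2.resize(im[175:300,325:475],(750,625)[:2],interpolation=cv2.INTER_CUBIC)[:600]
cv2.imwrite("pics/rack.png",a)
cv2.imwrite("pics/tools.png",cv2.resize(im[190:310,105:265],(800,600),interpolation=cv2.INTER_CUBIC))
E
```

```text
(no output)
```

View pics/rack.png

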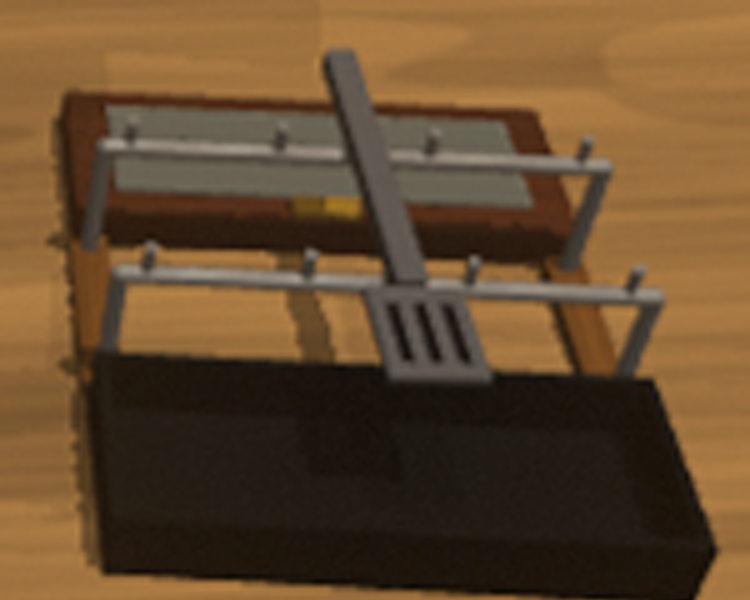

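View pics/tools.png

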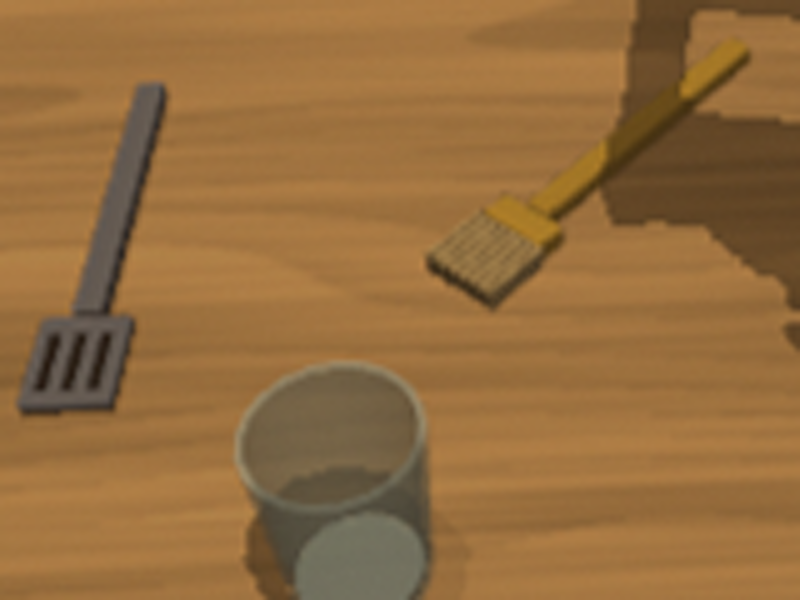

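The rack crop shows the eight pin tops clearly: back row (132,122)…(586,141), front row (150,245)…(637,268). Paddle a's handle runs from (340,55) to (408,280). In the tools crop, paddle b runs from (150,87) to (67,404) and the brush from (738,45) to (462,280).

```bash
python3 - <<'E'
from h import *
np.set_printoptions(precision=4,suppress=True)
c=manip.camera_info("scene")
P=lambda u,v,z,o:pt(c,o[0]+u/5,o[1]+v/5,z)
r=(325,175);T=(105,190)
pins=np.array([P(u,v,.087,r)[:2] for u,v in[(132,119),(282,121),(433,129),(586,139),(150,243),(311,250),(473,257),(637,266)]])
mod=np.array([(x,y) for x in(-.04,.04) for y in(-.0975,-.0325,.0325,.0975)])
m=pins.mean(0);H=mod.T@(pins-m);th=np.arctan2(H[0,1]-H[1,0],H[0,0]+H[1,1])
R=np.array([[np.cos(th),-np.sin(th)],[np.sin(th),np.cos(th)]])
print("rack",m,np.degrees(th));print(pins-(mod@R.T+m))
def tool(n,e,j,h,z,o):
    e,j,h=P(*e,z+.012,o),P(*j,z+.012,o),P(*h,z+.010,o)
    L=np.linalg.norm(h-e);d=(h-e)/L
    print(n,e,j,h,"L",L,np.linalg.norm(j-e),"origin",(e+d*.095)[:2],(h-d*.105)[:2],"yaw",np.degrees(np.arctan2(d[1],d[0])))
tool("a",(338,53),(405,283),(442,381),.075,r)
tool("b",(150,87),(92,312),(67,409),0,T)
tool("brush",(737,46),(540,210),(462,282),0,T)
q=lambda u,v,z:print((u,v,z),pt(c,u/1.5625,v/1.5625,z))
q(458,368,0);q(469,460,0);q(466,302,.14);q(473,383,.14)
q(276,475,0);q(433,295,0);q(297,262,0.028)
s=manip.camera_info("side")
for u,v in[(412,282),(480,245),(590,312),(340,345)]:print("side",pt(s,u/1.5625,v/1.5625,0))
E
```

```text
rack [0.5847 0.2258] -6.971603123167924
[[ 0.0013 -0.0003]
 [-0.0016  0.0003]
 [-0.0006 -0.0002]
 [ 0.0017 -0.0011]
 [-0.      0.0004]
 [-0.0003  0.0005]
 [-0.0007  0.0004]
 [ 0.0001 -0.    ]]
a [0.4939 0.2366 0.087 ] [0.6409 0.2216 0.087 ] [0.692  0.2204 0.085 ] L 0.1986950662078927 0.14776343659520036 origin [0.5886 0.2289] [0.5873 0.229 ] yaw -4.673400827988763
b [ 0.451  -0.3686  0.012 ] [ 0.5978 -0.367   0.012 ] [ 0.6499 -0.3672  0.01  ] L 0.19890470961066936 0.14678776321471304 origin [ 0.546  -0.3679] [ 0.5449 -0.3679] yaw 0.42970538149475407
brush [ 0.4362 -0.0825  0.012 ] [ 0.5457 -0.1754  0.012 ] [ 0.5866 -0.2081  0.01  ] L 0.1959754003495046 0.14361080637323087 origin [ 0.5091 -0.1434] [ 0.506  -0.1408] yaw -39.85239812323649
(458, 368, 0) [0.5548 0.0067 0.    ]
(469, 460, 0) [0.7182 0.0037 0.    ]
(466, 302, 0.14) [0.5724 0.0097 0.14  ]
(473, 383, 0.14) [0.7163 0.0013 0.14  ]
(276, 475, 0) [ 0.7287 -0.2398  0.    ]
(433, 295, 0) [ 0.3843 -0.0171  0.    ]
(297, 262, 0.028) [ 0.3169 -0.2443  0.028 ]
side [0.5612 0.0131 0.    ]
side [0.7244 0.0043 0.    ]
side [ 0.7414 -0.2409  0.    ]
side [ 0.3777 -0.0206 -0.    ]
```

The rack fit residuals are under 2 mm and the tool lengths check out at 196–199 mm against 200. Paddle a already points to the tray, so I'll move it to the +65 bay, then the brush to the middle, then paddle b to −65.

```bash
python3 -m jog '[[[-4.6,28.6,0,10.6],[-4.6,28.6,0,10.6],[-4.6,28.6,0,10.6],[-4.6,28.6,0,10.6],[-4.6,28.6,0,10.6],[-4.6,28.6,0,10.6],[-4.6,28.6,0,10.6],[-4.6,28.6,0,10.6]]]' 60 40; python3 -m jog '[[[0,0,-8,0],[0,0,-8,0],[0,0,-8,0],[0,0,-8,0],[0,0,-8,0],[0,0,-8,0],[0,0,0,0],[0,0,0,0]]]'
python3 - <<'E'
from h import *
s=manip.sense();c=manip.camera_info("wrist");im=manip.snapshot("wrist")[:,:,::-1].copy()
print(s['t'],s['tcp_pos'],s['tool_rot'],s['q'],s['force'])
for X in[(.588,.229,.087),(.4939,.2366,.087),(.6409,.2216,.087),(.577,.161,.075),(.5926,.2903,.075)]:
    u,v=px(c,np.array(X));print(X,u,v)
    if abs(u)<2000 and abs(v)<2000: cv2.drawMarker(im,(int(u),int(v)),(0,0,255),0,12,1)
cv2.imwrite("pics/w1.png",im)
E
```

```text
t: 1.15
tcp_pos: [0.5878, 0.2297, 0.4043]
tool_rot: [0.736, 0.677, -0.0, -0.0]
force: [0.2, -0.4, 0.8]
finger_gap: 0.598
t: 2.15
tcp_pos: [0.5883, 0.2289, 0.3569]
tool_rot: [0.738, 0.674, 0.0, 0.0]
force: [0.5, 0.2, -0.2]
finger_gap: 0.604
2.15 [0.5882989  0.22889586 0.35689764] [7.38433303e-01 6.74326473e-01 2.13956977e-04 1.35970397e-04] [ 1.94302269e-01  5.89955185e-01  1.46262429e+00 -1.16549072e-05
  1.08850627e+00 -1.28579683e+00] [ 0.51599443  0.23926207 -0.23507819]
(0.588, 0.229, 0.087) 254.24510656974337 192.8243723833579
(0.4939, 0.2366, 0.087) 252.7709612552741 57.69322329704269
(0.6409, 0.2216, 0.087) 251.01464767149562 257.4344800474989
(0.577, 0.161, 0.075) 166.0311437068192 182.57247386572018
(0.5926, 0.2903, 0.075) 332.86128451750864 187.29591728614827
```

View pics/w1.png

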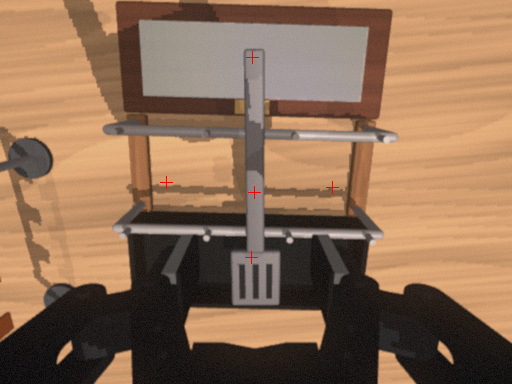

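Wrist view: the reprojected marks fall on the paddle within about 7 px. The handle end is at (254,50) and the neck at (257,251). I'll use this picture to refine the rack and paddle a.

```bash
python3 - <<'E'
from h import *
np.set_printoptions(precision=4,suppress=True)
c=manip.camera_info("wrist")
p=lambda n,u,v,z:print(n,pt(c,u,v,z)[:2])
p("a end",254.5,49,.087);p("a neck",256.5,251,.087);p("a tip",256,305,.084)
p("back bar L",107,129,.075);p("back bar R",395,137,.075);p("front L",118,229,.075);p("front R",380,235,.075)
p("pin f1",207,238,.087);p("pin f2",290,240,.087)
m=np.array([.5847,.2258]);th=np.radians(-7)
R=np.array([[np.cos(th),-np.sin(th)],[np.sin(th),np.cos(th)]])
for q in[(-.04,-.108),(-.04,.108),(.04,-.108),(.04,.108),(.04,-.0325),(.04,.0325),(0,-.065),(0,.065)]:print(q,R@q+m)
E
```

```text
a end [0.4887 0.2383]
a neck [0.6359 0.2265]
a tip [0.6869 0.2215]
back bar L [0.5324 0.1239]
back bar R [0.5578 0.3378]
front L [0.6121 0.1158]
front R [0.6367 0.3276]
pin f1 [0.6214 0.1891]
pin f2 [0.6289 0.2533]
(-0.04, -0.108) [0.5318 0.1235]
(-0.04, 0.108) [0.5582 0.3379]
(0.04, -0.108) [0.6112 0.1137]
(0.04, 0.108) [0.6376 0.3281]
(0.04, -0.0325) [0.6204 0.1887]
(0.04, 0.0325) [0.6284 0.2532]
(0, -0.065) [0.5768 0.1613]
(0, 0.065) [0.5926 0.2903]
```

The rack pose is confirmed within 1 mm. Paddle a's origin is about (0.583, 0.2305). Now I'll descend and grip.

```bash
python3 -m jog '[[[-4.5,1.5,-10,0],[0,0,-15,0],[0,0,-15,0],[0,0,-15,0],[0,0,-15,0],[0,0,-15,0],[0,0,-12,0],[0,0,-8,0]]]' 60 40; python3 -m jog '[[[0,0,0,0],[0,0,0,0],[0,0,0,0],[0,0,0,0],[0,0,0,0],[0,0,0,0],[0,0,0,0],[0,0,0,0]]]' 0 40
```

```text
t: 3.2
tcp_pos: [0.5836, 0.2303, 0.2508]
tool_rot: [0.738, 0.674, -0.0, -0.0]
force: [1.1, 0.5, 0.9]
finger_gap: 0.599
t: 4.2
tcp_pos: [0.5839, 0.2304, 0.2522]
tool_rot: [0.738, 0.674, 0.001, 0.0]
force: [0.2, -0.1, 5.2]
finger_gap: 0.143
```

```bash
python3 -m jog '[[[0,0,6,0],[0,0,12,0],[0,0,12,0],[0,0,10,0],[3,20,0,-0.7],[3,20,0,-0.7],[3,20,0,-0.6],[0,0,0,0]]]'; python3 - <<'E'
from h import *
s=manip.sense();c=manip.camera_info("wrist");im=manip.snapshot("wrist")[:,:,::-1]
cv2.imwrite("pics/w2.png",im);print(s['tcp_pos'],s['force'],s['finger_gap'])
E
```

```text
t: 5.2
tcp_pos: [0.5926, 0.2914, 0.2922]
tool_rot: [0.749, 0.662, 0.001, 0.0]
force: [0.5, -0.3, -1.1]
finger_gap: 0.142
[0.5926319  0.2914275  0.29224096] [ 0.48358584 -0.30912736 -1.08907418] 0.14173531409636983
```

View pics/w2.png

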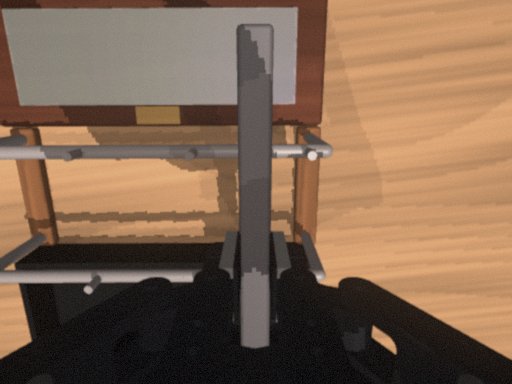

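Paddle a is held square to the bars and centred in the bay, with pins visible on either side. Lower gently.

```bash
python3 -m jog '[[[0,-1,-8,0],[0,0,-10,0],[0,0,-8,0],[0,0,-6,0],[0,0,-4,0],[0,0,-2,0],[0,0,-1,0],[0,0,0,0]]]'; python3 -m jog '[[[0,0,-0.5,0],[0,0,-0.5,0],[0,0,0,0],[0,0,0,0],[0,0,0,0],[0,0,0,0],[0,0,0,0],[0,0,0,0]]]'
```

```text
t: 6.25
tcp_pos: [0.5927, 0.2894, 0.2529]
tool_rot: [0.75, 0.661, 0.0, 0.0]
force: [0.0, 0.1, -0.2]
finger_gap: 0.15
t: 7.25
tcp_pos: [0.5928, 0.2894, 0.2522]
tool_rot: [0.75, 0.661, 0.0, 0.0]
force: [-0.5, -0.5, 5.3]
finger_gap: 0.146
```

Contact at 5 N. Release, rise, and go to the brush.

```bash
python3 -m jog '[[[0,0,0,0],[0,0,0,0],[0,0,0,0],[0,0,0,0],[0,0,0,0],[0,0,10,0],[0,0,20,0],[0,0,20,0]]]' 45 40; python3 -m jog '[[[0,0,50,0],[0,0,48,0],[0,-20,0,-2],[-10,-50,0,-4],[-10,-50,0,-4],[-10,-50,0,-4],[-10,-50,0,-4],[-10,-50,0,-4]]]';python3 -m jog '[[[-10,-50,0,-4],[-10,-50,0,-4],[-10,-50,0,-3],[-5.5,-11.5,0,0],[0,0,-10,0],[0,0,-15,0],[0,0,-15,0],[0,0,0,0]]]' 60
python3 - <<'E'
from h import *
s=manip.sense();c=manip.camera_info("wrist");im=manip.snapshot("wrist")[:,:,::-1].copy()
print(s['t'],s['tcp_pos'],s['tool_rot'],s['force'])
for X in[(.5075,-.142,.012),(.4362,-.0825,.012),(.5457,-.1754,.012)]:
    u,v=px(c,np.array(X));print(u,v);cv2.drawMarker(im,(int(u),int(v)),(0,0,255),0,8,1)
cv2.imwrite("pics/w3.png",im);np.save("w3.npy",np.array([c],dtype=object),allow_pickle=True)
E
```

```text
t: 8.25
tcp_pos: [0.5929, 0.2894, 0.3037]
tool_rot: [0.75, 0.661, 0.001, 0.0]
force: [-0.2, 0.9, 1.0]
finger_gap: 0.451
t: 9.25
tcp_pos: [0.5416, 0.0174, 0.3999]
tool_rot: [0.863, 0.505, -0.0, -0.0]
force: [0.5, 0.2, -0.2]
finger_gap: 0.451
t: 10.25
tcp_pos: [0.5068, -0.1409, 0.3577]
tool_rot: [0.907, 0.422, -0.001, -0.002]
force: [-0.6, 0.1, 0.6]
finger_gap: 0.603
10.25 [ 0.50684065 -0.14090716  0.35774941] [ 0.90668508  0.42180233 -0.00132568 -0.00179045] [-0.61328658  0.11596447  0.58149113]
254.82394117748177 173.8869021488772
254.37076934240287 72.55145370800173
253.88715538646656 222.865719118671
```

View pics/w3.png

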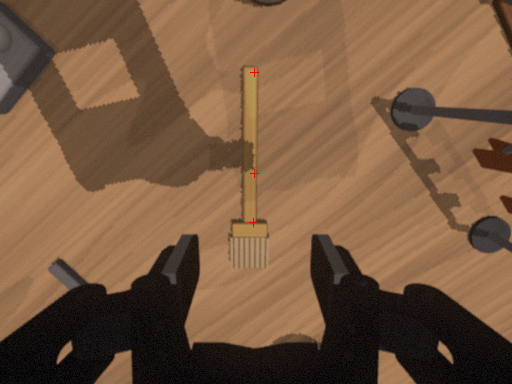

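The brush is almost upright in the wrist view: handle end (251,66), neck (249.5,222), tip (249,268). It sits about 4 px left of my estimate.

```bash
python3 - <<'E'
from h import *
c=manip.camera_info("wrist")
e,n,t=pt(c,250.8,66,.012),pt(c,249.6,222,.012),pt(c,249,268,.010)
d=(n-e)/np.linalg.norm(n-e)
print(e,n,t,np.linalg.norm(n-e),np.linalg.norm(t-e),e+d*.095,n-d*.055,np.degrees(np.arctan2(d[1],d[0])))
s=manip.sense();q=s['tool_rot'];print(s['tcp_pos'],np.degrees(2*np.arctan2(q[1],q[0]))-90)
E
```

```text
[ 0.43087163 -0.08201527  0.012     ] [ 0.54342753 -0.1790556   0.012     ] [ 0.58336909 -0.2138681   0.01      ] 0.14861243578844818 0.20160517120313362 [ 0.50282261 -0.14404797  0.012     ] [ 0.5017717  -0.14314193  0.012     ] -40.76634509322766
[ 0.50719594 -0.14126525  0.35860017] -40.11679952230722
```

```bash
python3 -m jog '[[[-5,-2.5,-30,-0.6],[0,0,-35,0],[0,0,-35,0],[0,0,-30,0],[0,0,-25,0],[0,0,-15,0],[0,0,-8,0],[0,0,-3,0]]]' 60 40; python3 -m jog '[[[0,0,0,0],[0,0,0,0],[0,0,0,0],[0,0,0,0],[0,0,0,0],[0,0,0,0],[0,0,0,0],[0,0,0,0]]]' 0 40
```

```text
t: 11.3
tcp_pos: [0.5024, -0.1447, 0.1788]
tool_rot: [0.909, 0.416, 0.0, 0.0]
force: [0.6, 0.4, 1.1]
finger_gap: 0.602
t: 12.3
tcp_pos: [0.5024, -0.1448, 0.1795]
tool_rot: [0.909, 0.416, 0.0, 0.001]
force: [-0.2, -0.0, 6.0]
finger_gap: 0.141
```

```bash
python3 -m jog '[[[0,0,8,0],[0,0,22,0],[0,0,40,0],[0,0,50,0],[0,0,50,0],[0,0,40,0],[0,0,10,0],[4,20,0,2]]]'; python3 -m jog '[[[10,45,0,4],[10,45,0,4],[10,45,0,4],[10,45,0,4],[10,45,0,4],[10,45,0,4],[10,45,0,4],[8.3,35.6,0,3.8]]]'; python3 -m jog '[[[0,0,-15,0],[0,0,-25,0],[0,0,-25,0],[0,0,-20,0],[0,0,-12,0],[0,0,-8,0],[0,0,0,0],[0,0,0,0]]]'
python3 - <<'E'
from h import *
s=manip.sense();c=manip.camera_info("wrist");im=manip.snapshot("wrist")[:,:,::-1]
cv2.imwrite("pics/w4.png",im);q=s['tool_rot'];print(s['tcp_pos'],np.degrees(2*np.arctan2(q[1],q[0]))-90)
E
```

```text
t: 13.3
tcp_pos: [0.506, -0.1252, 0.3991]
tool_rot: [0.902, 0.432, 0.0, 0.001]
force: [0.0, 0.7, -1.4]
finger_gap: 0.149
t: 14.3
tcp_pos: [0.5841, 0.2277, 0.3966]
tool_rot: [0.748, 0.664, -0.002, -0.001]
force: [1.7, -0.2, -0.2]
finger_gap: 0.145
t: 15.3
tcp_pos: [0.5848, 0.2259, 0.2944]
tool_rot: [0.749, 0.663, 0.001, 0.0]
force: [1.1, -1.1, -0.8]
finger_gap: 0.149
[0.58476057 0.22592449 0.29437926] -7.002126777264991
```

View pics/w4.png

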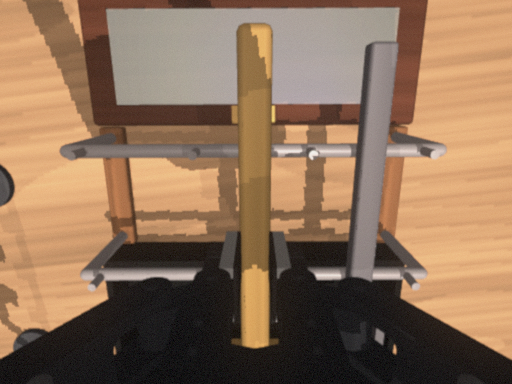

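Paddle a lies square in its bay, as its lean matches the bars' perspective. The brush is square over the middle bay. Lower.

```bash
python3 -m jog '[[[0,0,-8,0],[0,0,-10,0],[0,0,-8,0],[0,0,-6,0],[0,0,-4,0],[0,0,-2,0],[0,0,-0.5,0],[0,0,0,0]]]'; python3 -m jog '[[[0,0,-0.5,0],[0,0,-0.5,0],[0,0,0,0],[0,0,0,0],[0,0,0,0],[0,0,0,0],[0,0,0,0],[0,0,0,0]]]'
```

```text
t: 16.35
tcp_pos: [0.5846, 0.226, 0.2554]
tool_rot: [0.749, 0.663, 0.0, 0.0]
force: [-0.1, -0.4, 0.1]
finger_gap: 0.15
t: 17.35
tcp_pos: [0.5846, 0.226, 0.2545]
tool_rot: [0.749, 0.663, 0.0, 0.0]
force: [-1.5, 0.7, 3.6]
finger_gap: 0.146
```

```bash
python3 -m jog '[[[0,0,0,0],[0,0,0,0],[0,0,0,0],[0,0,0,0],[0,0,0,0],[0,0,10,0],[0,0,20,0],[0,0,20,0]]]' 45 40; python3 -m jog '[[[0,0,48,0],[0,0,46,0],[0,-20,0,0],[-4,-50,0,1],[-4,-50,0,1],[-4,-50,0,1],[-4,-50,0,1],[-4,-50,0,1]]]';python3 -m jog '[[[-4,-50,0,1],[-4,-50,0,1],[-4,-50,0,0.4],[-4,-50,0,0],[-4,-50,0,0],[-4,-50,0,0],[0,-24,0,0],[0,0,0,0]]]' 60;python3 -m jog '[[[0,0,-10,0],[0,0,-15,0],[0,0,-15,0],[0,0,0,0],[0,0,0,0],[0,0,0,0],[0,0,0,0],[0,0,0,0]]]'
python3 - <<'E'
from h import *
s=manip.sense();c=manip.camera_info("wrist");im=manip.snapshot("wrist")[:,:,::-1].copy()
print(s['t'],s['tcp_pos'],s['tool_rot'],s['force'])
cv2.imwrite("pics/w5.png",im)
E
```

```text
t: 18.35
tcp_pos: [0.5845, 0.2259, 0.3053]
tool_rot: [0.749, 0.663, 0.0, 0.0]
force: [0.6, -1.4, 0.6]
finger_gap: 0.448
t: 19.35
tcp_pos: [0.5635, -0.046, 0.3976]
tool_rot: [0.719, 0.695, -0.0, -0.001]
force: [0.8, -0.2, 0.2]
finger_gap: 0.448
t: 20.35
tcp_pos: [0.5398, -0.3694, 0.3975]
tool_rot: [0.706, 0.709, 0.0, -0.001]
force: [-0.4, 0.5, -0.3]
finger_gap: 0.598
t: 21.35
tcp_pos: [0.5405, -0.3682, 0.3586]
tool_rot: [0.705, 0.71, 0.0, 0.0]
force: [-0.5, 0.2, 0.2]
finger_gap: 0.598
21.35 [ 0.54047291 -0.36816235  0.35856339] [7.04672575e-01 7.09532560e-01 8.54597613e-06 3.28117823e-04] [-0.51679321  0.16814174  0.22961269]
```

View pics/w5.png

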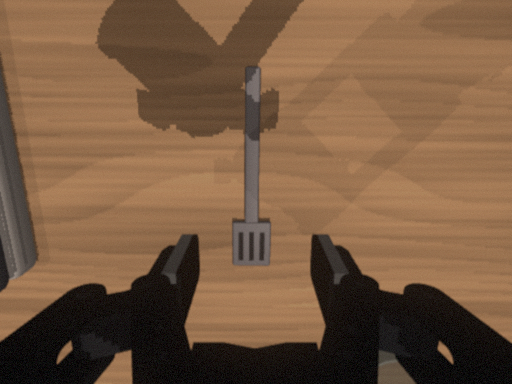

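Paddle b: handle end (253,66), neck (252,221), tip (251.5,265).

```bash
python3 - <<'E'
from h import *
c=manip.camera_info("wrist")
e,n,t=pt(c,253,66,.012),pt(c,251.8,220.5,.012),pt(c,251.5,265,.009)
d=(n-e)/np.linalg.norm(n-e)
print(e,n,t,np.linalg.norm(n-e),np.linalg.norm(t-e),e+d*.095,n-d*.055,np.degrees(np.arctan2(d[1],d[0])))
s=manip.sense();q=s['tool_rot'];print(s['tcp_pos'],np.degrees(2*np.arctan2(q[1],q[0]))-90)
E
```

```text
[ 0.44495247 -0.36993864  0.012     ] [ 0.59192053 -0.37034204  0.012     ] [ 0.643615   -0.37045279  0.009     ] 0.14696861559604463 0.19868585271787623 [ 0.53995211 -0.37019939  0.012     ] [ 0.53692074 -0.37019107  0.012     ] -0.1572638502261558
[ 0.54043728 -0.36814695  0.35847824] 0.3932246361513876
```

```bash
python3 -m jog '[[[-2,-2,-30,-0.5],[0,0,-35,0],[0,0,-35,0],[0,0,-30,0],[0,0,-25,0],[0,0,-15,0],[0,0,-7,0],[0,0,-3,0]]]' 60 40; python3 -m jog '[[[0,0,0,0],[0,0,0,0],[0,0,0,0],[0,0,0,0],[0,0,0,0],[0,0,0,0],[0,0,0,0],[0,0,0,0]]]' 0 40;  python3 -m jog '[[[0,0,8,0],[0,0,22,0],[0,0,40,0],[0,0,50,0],[0,0,50,0],[0,0,40,0],[0,0,10,0],[0,20,0,0]]]'; python3 -m jog '[[[3,40,0,-0.5],[3,40,0,-0.5],[3,40,0,-0.5],[3,40,0,-0.5],[3,40,0,-0.5],[3,40,0,-0.5],[3,40,0,-0.5],[3,40,0,-0.5]]]'
```

```text
t: 22.4
tcp_pos: [0.5387, -0.3703, 0.1785]
tool_rot: [0.708, 0.706, 0.0, 0.0]
force: [0.3, -0.1, -0.0]
finger_gap: 0.601
t: 23.4
tcp_pos: [0.5388, -0.3703, 0.1792]
tool_rot: [0.708, 0.706, 0.0, 0.001]
force: [0.6, 0.3, 5.9]
finger_gap: 0.147
t: 24.4
tcp_pos: [0.5381, -0.3503, 0.3988]
tool_rot: [0.708, 0.706, 0.0, 0.001]
force: [-0.7, 0.3, -0.5]
finger_gap: 0.147
t: 25.4
tcp_pos: [0.5609, -0.0274, 0.3958]
tool_rot: [0.732, 0.681, -0.001, -0.003]
force: [0.7, 0.3, -0.5]
finger_gap: 0.147
```

```bash
python3 -m jog '[[[3,40,0,-0.6],[3,40,0,-0.6],[3,40,0,-0.6],[3,40,0,-0.6],[2,31.3,0,-0.5],[0,0,0,0],[0,0,-20,0],[0,0,-25,0]]]'; python3 -m jog '[[[0,0,-25,0],[0,0,-20,0],[0,0,-10,0],[0,0,-5,0],[0,0,0,0],[0,0,0,0],[0,0,0,0],[0,0,0,0]]]'
python3 - <<'E'
from h import *
s=manip.sense();c=manip.camera_info("wrist");im=manip.snapshot("wrist")[:,:,::-1]
cv2.imwrite("pics/w6.png",im);q=s['tool_rot'];print(s['tcp_pos'],np.degrees(2*np.arctan2(q[1],q[0]))-90)
E
```

```text
t: 26.4
tcp_pos: [0.5754, 0.161, 0.3517]
tool_rot: [0.749, 0.663, -0.001, -0.001]
force: [0.1, 0.1, -0.9]
finger_gap: 0.146
t: 27.4
tcp_pos: [0.5765, 0.1613, 0.2937]
tool_rot: [0.749, 0.663, 0.0, 0.0]
force: [0.1, 0.2, -0.8]
finger_gap: 0.144
[0.57654978 0.16129427 0.29367151] -6.994016163394221
```

View pics/w6.png

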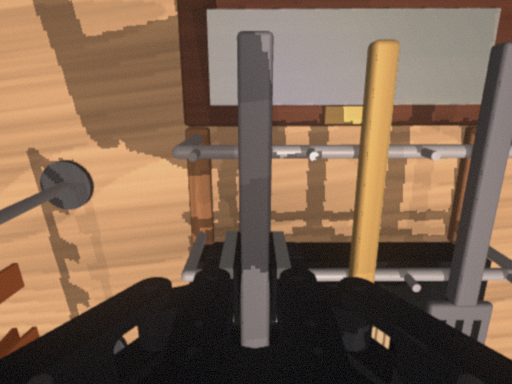

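The three tools are nearly parallel. Paddle b's handle end sits at row 32, where the others showed row 24 when held. I'll check its lengthwise position.

```bash
python3 - <<'E'
from h import *
c=manip.camera_info("wrist");th=np.radians(-7);R=np.array([[np.cos(th),-np.sin(th)],[np.sin(th),np.cos(th)]])
for n,u,v,z in[("b",255,33,.1267),("b24",255,25,.1267),("brush",384,42.5,.087),("a",504,46,.087),("a neck",466,303,.087)]:
    print(n,R.T@(pt(c,u,v,z)[:2]-[.5847,.2258]))
E
```

```text
b [-0.09317611 -0.06457954]
b24 [-0.09590174 -0.06458055]
brush [-0.09545305 -0.00173056]
a [-0.09387757  0.05701489]
a neck [0.05061193 0.06371101]
```

```bash
python3 -m jog '[[[-2,0,-8,0],[0,0,-10,0],[0,0,-8,0],[0,0,-6,0],[0,0,-4,0],[0,0,-2,0],[0,0,-0.5,0],[0,0,0,0]]]'; python3 -m jog '[[[0,0,-0.5,0],[0,0,-0.5,0],[0,0,0,0],[0,0,0,0],[0,0,0,0],[0,0,0,0],[0,0,0,0],[0,0,0,0]]]'
```

```text
t: 28.45
tcp_pos: [0.5746, 0.1612, 0.2549]
tool_rot: [0.749, 0.663, 0.0, 0.0]
force: [0.4, -0.6, 0.7]
finger_gap: 0.145
t: 29.45
tcp_pos: [0.5746, 0.1613, 0.2541]
tool_rot: [0.749, 0.663, 0.0, 0.0]
force: [-1.4, -0.2, 5.7]
finger_gap: 0.145
```

Release, rise, and position over the rack for a check from above.

```bash
python3 -m jog '[[[0,0,0,0],[0,0,0,0],[0,0,0,0],[0,0,0,0],[0,0,0,0],[0,0,10,0],[0,0,20,0],[0,0,20,0]]]' 45 40; python3 -m jog '[[[0,0,40,0],[0,0,50,0],[1,10,20,0],[3,25,0,0],[3,25,0,0],[0,5,0,0],[0,0,0,0],[0,0,0,0]]]'
python3 - <<'E'
from h import *
s=manip.sense();c=manip.camera_info("wrist");im=manip.snapshot("wrist")[:,:,::-1]
sc=manip.snapshot("scene")[:,:,::-1]
w=cv2.resize(im[30:330,96:416],(640,600),interpolation=cv2.INTER_CUBIC)
cv2.imwrite("pics/w7.png",w);cv2.imwrite("pics/scene1.png",cv2.resize(sc[175:295,325:475],(750,600),interpolation=cv2.INTER_CUBIC));print(s['t'],s['tcp_pos'],s['force'])
E
```

```text
t: 30.45
tcp_pos: [0.5745, 0.1612, 0.3048]
tool_rot: [0.749, 0.663, 0.0, 0.0]
force: [0.4, 0.3, -0.3]
finger_gap: 0.445
t: 31.45
tcp_pos: [0.5814, 0.2254, 0.4137]
tool_rot: [0.749, 0.662, -0.0, 0.0]
force: [0.2, 0.2, -0.5]
finger_gap: 0.451
31.45 [0.58139672 0.22543985 0.41370027] [ 0.24863054  0.23269211 -0.46872868]
```

View pics/w7.png

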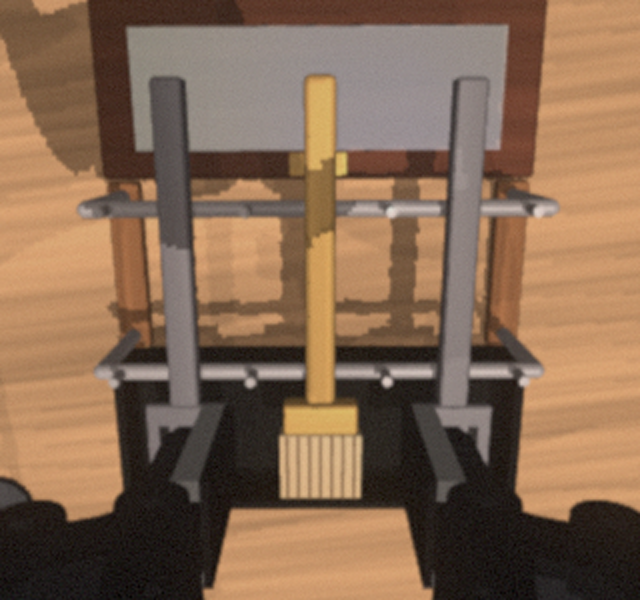

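View pics/scene1.png

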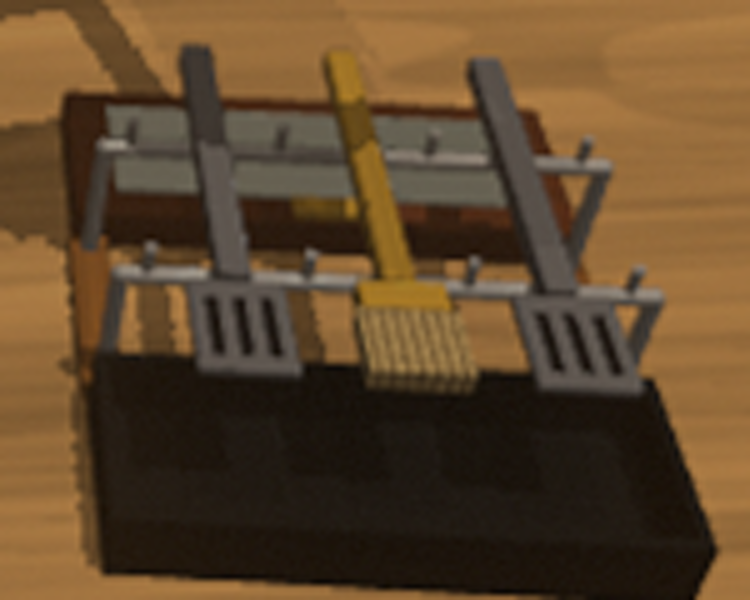

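All three tools lie in their bays with heads over the tray (w7: handle ends at rows 75–79, necks at rows 403–405). One numeric check of skew and centring follows.

```bash
python3 - <<'E'
from h import *
np.set_printoptions(precision=4,suppress=True)
cw,cs=manip.camera_info("wrist"),manip.camera_info("scene");th=np.radians(-7);R=np.array([[np.cos(th),-np.sin(th)],[np.sin(th),np.cos(th)]])
r=lambda c,u,v,z:R.T@(pt(c,u,v,z)[:2]-[.5847,.2258])
W={"b":((168,78),(184,403)),"brush":((320,75),(320,403)),"a":((472,79),(455,405))}
S={"b":((195,47),(232,278)),"brush":((340,53),(397,280)),"a":((484,61),(561,292))}
for n in W:
    for k,(e,j) in(("w",W[n]),("s",S[n])):
        f=(lambda p:r(cw,96+p[0]/2,30+p[1]/2,.087)) if k=="w" else (lambda p:r(cs,325+p[0]/5,175+p[1]/5,.087))
        e2,j2=f(e),f(j);d=j2-e2
        print(n,k,"end",e2,"neck",j2,"ctr x",(e2[0]+.095+j2[0]-.055)/2,"skew",np.degrees(np.arctan2(d[1],d[0])))
E
```

```text
b w end [-0.095 -0.063] neck [ 0.0516 -0.0644] ctr x -0.0017248837415964648 skew -0.584222440419753
b s end [-0.0916 -0.0645] neck [ 0.0582 -0.0661] ctr x 0.003324936997014794 skew -0.5810792371497754
brush w end [-0.0962  0.0007] neck [0.0516 0.0007] ctr x -0.0022552247584880503 skew 0.00801624670822855
brush s end [-0.0915  0.0006] neck [ 0.0548 -0.0002] ctr x 0.0016842120087867778 skew -0.3120458314400149
a w end [-0.0945  0.0643] neck [0.0527 0.0654] ctr x -0.00089060226672159 skew 0.4239958125666409
a s end [-0.0899  0.0643] neck [0.0572 0.0635] ctr x 0.003681249627410902 skew -0.29624481685232057
```

Every tool is square to within 0.6° and centred to within about 4 mm. The hand is clear at 0.41 m, so I'll hand in.

```bash
python3 -c "
from station import manip
print(manip.sense()['t'],manip.sign_off())"
```

```text
the job is handed in; nothing more can be done
31.55 None
```

The rack is set out as asked and the job is handed in, at 31.6 s of the 72 s allowed. No verdict was reported.

- **Moves:** I moved paddle a from the middle bay to the +65 bay; it already faced the tray. The brush then went into the middle bay and paddle b into the −65 bay. Each tool was lowered until the force reading rose to 4–6 N, then released.
- **Last checks:** the wrist and scene pictures both show all three heads over the drip tray. Every tool was square to the bars within 0.6° and within about 2 mm of its bay's centre line.
- **Disagreement:** the two cameras differ by 4–5 mm on where the balance points lie along the tools: the wrist camera puts them 1–2 mm to one side of midway, the scene camera 2–4 mm to the other. Both count as about midway.
- **Not checked:** I did not take a last look at the beaker, meter, bottle and clip rail. The routes were planned to pass clear of them, and the force readings showed no contact with them.

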